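Prop the drying box door open on the stay's red hole

TASK

Air the drying box: take the stay bar by its black knob, lift it, swing it round over the brass peg while drawing the spring-closed door open, and drop the red-marked middle hole fully down over the peg so that the stay holds the door ajar. The peg may be clamped anywhere along its slotted plate, so feel for it gently without forcing the bar against it, then let go, and leave the other things on the bench and box where they are.

Things in the scene. Friction and masses are not known exactly. Their poses are not given: they have to be found in the camera images.
- dry_box: low plywood drying box fixed to the bench, 280 deep (x) by 360 wide (y) by 140 high (z); origin at the centre of its underside, its x axis points from the door side (front, towards the robot) to the back. The door is on the front.
- hinge (a point): the door's upright hinge axis, at the height of the underside of the lowered stay bar (3 mm above the box top), at the box's front left (+y) corner. The axis lies at (-150, +170) mm in the box frame
- door (a joint): opening angle of the front door, 0 shut to 1.2 rad. Seen from above it turns clockwise as it opens: shut, it reaches from the hinge along the box's -y; opening, it swings out of the front towards -x. A closing spring shuts it (2 to 3 N at the stay's pivot). About 0.37 rad (0.3 to 0.45, by the peg's place) with the red hole on the peg
- swing: pivot block of the stay on the door's top edge, 220 mm from the hinge axis; it carries the stay bar. Origin on the pivot at the height of the bar's underside (when lowered, 3 mm above the box top); its x axis points along the bar towards the knob. It turns freely about the upright, and the bar also lifts there
- stay (a joint): lift of the stay bar: 0 lies level, as low as it goes (3 mm above the box top); positive is the free end raised, up to 1.2 rad; it falls by its own weight. Level is also how it lies when a hole is fully down over the peg; with the red hole standing on the peg's tip it reads about 0.07
- hole_mid (a point): the middle, red-marked of the three holes in the flat aluminium bar (24 wide, 5 thick, 180 g with its knob), at the bar's underside, 130 mm from the pivot along the bar. Holes are 12 mm in diameter and 40 mm apart (at 90, 130 and 170 mm)
- knob_mid (a point): middle of the black upright knob at the bar's free end, 18 in diameter, 36 tall, standing on the bar; this point is 18 mm above the bar's top face, 23 above its underside, and 210 mm from the pivot along the bar
- peg_plate: slotted steel plate fixed on the box top, 64 by 26 by 2 high, that carries the brass peg. Origin at the middle of the slot, on the box top, at (-100, -35) mm in the box frame; its x axis runs along the slot (same way as the box's x)
- slot_mid (a point): point over the slot's middle at the height of the peg's tip. The fixed brass peg, 9 in diameter, rises 12 above the box top (9 above the underside of the level bar), tip bevelled 1.5 mm. It stands upright on the slot's line, but anywhere up to 12 mm either way along it from this point: its place is not measured and must be felt or seen
- wax_tin: yellow tin on the box's back left corner, 60 in diameter, 35 high, origin under its centre; leave it
- stain_jar: amber jar on the box's back right corner, 44 in diameter, 50 high, origin under its centre; leave it
- chair_leg: dark turned chair leg lying on the bench, 290 long, 42 thick; leave it
- mallet: small wooden-handled mallet with a black head lying on the bench; leave it
- scraper: scraper lying on the bench; leave it
- glue_brush: red-handled brush lying on the bench; leave it
- chair_rail: wooden rail with two dowels lying on the bench, 200 by 45 by 22; leave it

How it is judged (in metres and radians):
On the way, in this order (a step that is already met when the one before it is completed fails the run):
1. the stay is raised and the door is drawn open (value of joint stay above 0.04 rad and value of joint door above 0.2 rad), for 0.1 s.
2. the red hole is fully down over the peg (value of joint stay below 0.025 rad and x of hole_mid in the frame of peg_plate between -0.017 and 0.017 m and y of hole_mid in the frame of peg_plate between -0.005 and 0.005 m), for 0.2 s.
At the end, for the whole second after the job is handed in: The stay lies level (lift under 0.025 rad) with its red middle hole around the peg (hole centre within 17 mm of the slot's middle along the slot and 5 mm across it), the door is held at rest, open more than 0.25 rad, and the stay is released (all of step 2 and value of joint door above 0.25 rad and velocity of joint door between -0.03 and 0.03 rad/s and contact force between the fingers and swing below 0.1 N); the robot touches nothing.
It fails at once if the stay is forced against the peg (over 25 N) (contact force between swing and peg_plate above 25 N).
It fails at once if a bystander is pushed away (over 25 mm) (distance of any of wax_tin, stain_jar, chair_leg, mallet, scraper, glue_brush, chair_rail from where it was at the start of the episode above 0.025 m).
It also fails if it takes over 54 s, if anything falls off the work surface, if the arm or the gripper's body presses on something with over 40 N, if the wrist force passes 120 N, or if a joint passes its speed limit or range.

ROBOT

A 6-joint arm with a two-finger parallel gripper is mounted at the origin on the work surface. World frame = base frame: x ahead of the robot, y to its left, z up, the work surface at z = 0. Lengths are in m, angles in degrees, forces in N, time in s.
With the tool pointing down it reaches from about 0.35 to 0.85 m from the base axis. Payload 8.1 kg.
Tool frame: the origin (TCP) lies at the very end of the fingers, on their centre line; the grasp point (between the pads) lies 19 mm behind it; z points along the fingers, y is the direction in which the jaws open and shut (so a half turn about z gives the same grasp; the last joint's range is limited). The gripper opens to 85 mm and grips with 20 to 120 N. Pads are 22 mm wide; open, the fingers measure 114 mm over their backs; the gripper's body (76 mm by 85 mm) begins 54 mm behind the grasp point. The pads swing forward as they close: fully open they stand 13 mm farther back than shut.
Start: joints at [-76.685, 7.471, 85.268, -0, 87.261, -4.893], TCP at [0.188, -0.57, 0.231] pointing down, gripper open.
Joint ranges: [-169.43, 169.43], [-51.17, 129.36], [1.28, 143.12], [-76.62, 256.62], [0, 156.53], [-152.29, 152.29]. Speed limits (degrees/s): [136.94, 136.94, 159.86, 180, 180, 180].

INTERFACE

Orientations are given as [roll, pitch, yaw] about the fixed x, y, z axes, in that order (R = Rz(yaw) Ry(pitch) Rx(roll)).
In Python, from station import arm gives the robot as it stands. Calls block until the motion is done:
- arm.move_pose(position, orientation): joint-space move of the TCP to a pose.
- arm.move_l(position, rot=None, speed=0.15): straight line of the TCP; rot=None keeps the orientation; speed is the mean speed in m/s.
- arm.movej(angles): joint-space move.
- arm.release() and arm.clamp(force=None): open the fingers fully, or close them until they stop; force is the grip in N (None keeps the last).
- arm.pause(seconds).
- arm.inverse_kinematics(position, orientation): joint angles nearest the present ones, or None.
- arm.get_obs(): the state.
- arm.read_camera(name): name is "scene" or "top"; returns the picture (420x560x3 uint8, red, green, blue); there is no depth.
- arm.camera_params(name): a dict with "camera_matrix" (3x3 intrinsics, pixels), "rvec" (rotation vector, rad) and "tvec" (3), from world to camera coordinates, as OpenCV has them. Camera axes: x right, y down, z forward; pixel columns grow to the right and rows downward; lengths in m; the calibration is good to about 2 mm. A picture is of the moment at which its call begins. camera_params takes no time and is no camera call.
A pose or a line that the arm cannot do raises arm.IKError and nothing moves.
- arm.finish_job(): hands the job in, once; it reports no verdict.
The state is a dict: "clock": time; "joint_positions": joint angles; "joint_vel": joint speeds; "tau": joint torques, N m; "ee_pos": TCP position; "tcp_rot": TCP orientation; "ft_force": force on the tool from outside, world axes, zero at the start; "ft_torque": the same for the moment, N m; "opening": finger opening in m.
Only numpy, scipy, OpenCV 4.12 (cv2) and the standard library are available. Lean on these libraries where they do the work, as an engineer would, in place of code of your own. Each camera call takes 0.05 s, during which the arm holds its last target. There are 200 camera calls.

## Working session

There is one attempt and no reset: what is moved stays moved. The work goes in short steps, each a Python script; the robot and the scene stay as the last script left them, time stands still between calls to the robot, and variables do not carry over. Pictures are saved under pics/ and viewed, about 8 in all and at most 12, crops included, and the job is handed in when it is done.

```bash
ls; mkdir -p pics
python3 - <<'E'
from station import arm
import cv2
for n in("scene","top"):
    cv2.imwrite(f"pics/{n}0.png",arm.read_camera(n)[:,:,::-1])
    print(arm.camera_params(n))
print(arm.get_obs())
E
```

```text
pics
{'camera_matrix': array([[438.69215976,   0.        , 280.96317027],
       [  0.        , 438.69215976, 202.59186693],
       [  0.        ,   0.        ,   1.        ]]), 'rvec': array([ 2.07523048,  1.15484047, -0.51931465]), 'tvec': array([-0.26222494, -0.2207743 ,  1.58847206])}
{'camera_matrix': array([[419.3766094 ,   0.        , 269.80743475],
       [  0.        , 419.3766094 , 210.6977516 ],
       [  0.        ,   0.        ,   1.        ]]), 'rvec': array([ 2.17228947, -2.1534317 ,  0.12419322]), 'tvec': array([-0.00341621,  0.56916998,  1.37345698])}
{'clock': 0.1, 'joint_positions': array([-7.66845618e+01,  7.51297689e+00,  8.53246406e+01, -8.74296804e-04,
        8.72632591e+01, -4.89475121e+00]), 'joint_vel': array([ 0.02860882, -0.04228296, -0.06317573,  0.00828151, -0.06494056,
       -0.09407131]), 'tau': array([ 5.60078443e-04, -5.70955217e+01, -5.01941442e+01, -2.85224569e-04,
        8.16633197e-03,  6.78800461e-05]), 'ee_pos': array([ 0.18738113, -0.56944201,  0.23031112]), 'tcp_rot': array([-1.79899417e+02, -7.73732205e-03,  1.82102251e+01]), 'ft_force': array([ 0.19093174, -0.36361196,  0.15670684]), 'ft_torque': array([ 0.04569666,  0.03775554, -0.02596276]), 'opening': 0.08547243564977974}
```

View pics/top0.png

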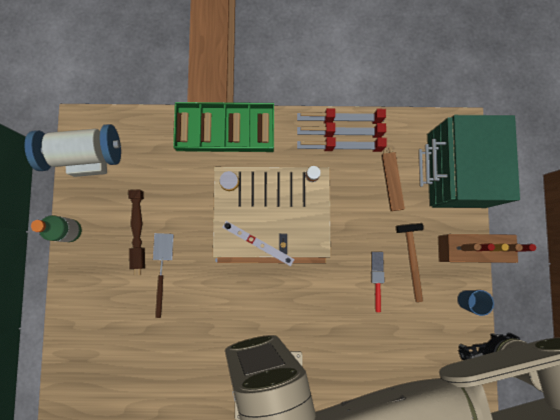

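View pics/scene0.png

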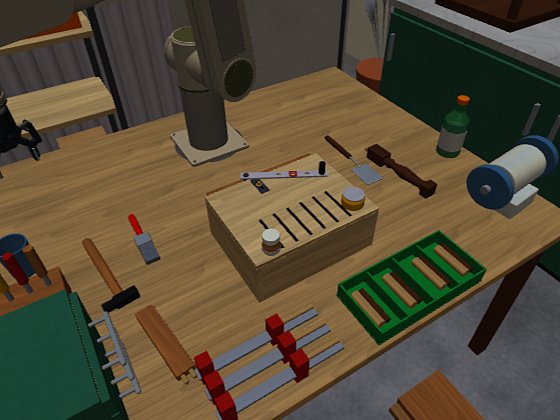

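```bash
cat > h.py <<'E'
import numpy as np, cv2
from station import arm
def ray(cam,uv,z):
    """pixel -> world point on plane z"""
    p=arm.camera_params(cam); R=cv2.Rodrigues(p["rvec"])[0]; t=p["tvec"]
    d=R.T@np.linalg.inv(p["camera_matrix"])@np.array([uv[0],uv[1],1.]); c=-R.T@t
    return c+d*(z-c[2])/d[2]
def proj(cam,P):
    p=arm.camera_params(cam)
    return cv2.projectPoints(np.float64([P]),p["rvec"],p["tvec"],p["camera_matrix"],None)[0].ravel()
def shot(cam,name,x0,y0,w,h,s):
    im=arm.read_camera(cam); cv2.imwrite(f"pics/{name}_full.png",im[:,:,::-1])
    cv2.imwrite(f"pics/{name}.png",cv2.resize(im[y0:y0+h,x0:x0+w,::-1],None,fx=s,fy=s,interpolation=cv2.INTER_CUBIC)); return im
E
python3 - <<'E'
import cv2,numpy as np
from h import *
t=cv2.imread("pics/top0.png");s=cv2.imread("pics/scene0.png")
a=cv2.resize(t[160:272,205:340],None,fx=5,fy=5,interpolation=cv2.INTER_CUBIC)
b=cv2.resize(s[155:210,235:335],None,fx=8,fy=8,interpolation=cv2.INTER_CUBIC)
cv2.imwrite("pics/tc.png",a);cv2.imwrite("pics/sc.png",b)
E
```

```text
(no output)
```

View pics/tc.png

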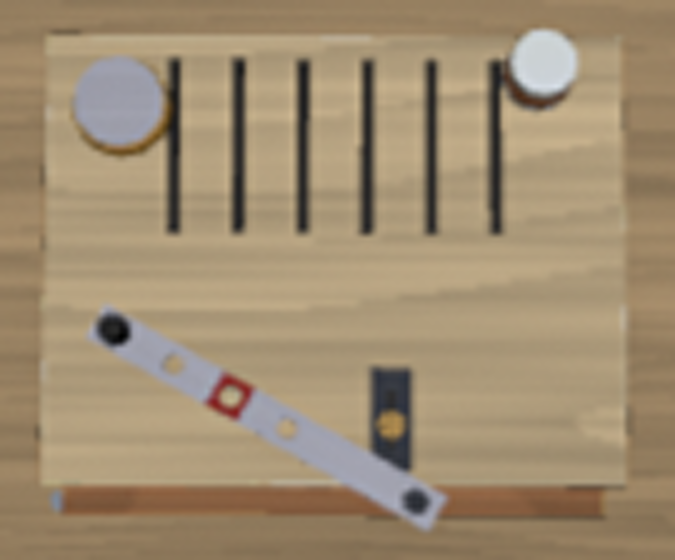

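View pics/sc.png

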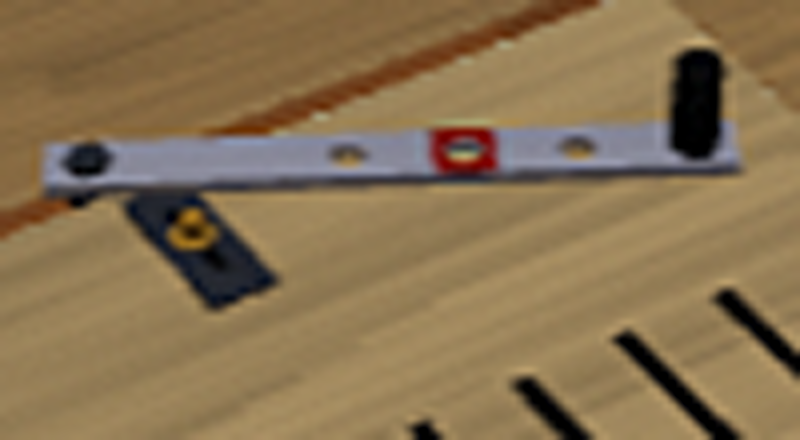

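Run:
```python
from h import *
np.set_printoptions(precision=4,suppress=True)
f=lambda x,y:(205+(x+.5)/5-.5,160+(y+.5)/5-.5)
g=lambda x,y:(235+(x+.5)/8-.5,155+(y+.5)/8-.5)
C=[ray("top",f(*p),.14)[:2] for p in[(46,35),(621,35),(627,487),(41,485)]]
print("corners",np.array(C))
# rigid fit, box frame corners
B=np.array([[.14,.18],[.14,-.18],[-.14,-.18],[-.14,.18]]);C=np.array(C)
U,S,Vt=np.linalg.svd((B-B.mean(0)).T@(C-C.mean(0)));R=(U@Vt).T;o=C.mean(0)
print("box",o,np.degrees(np.arctan2(R[1,0],R[0,0])),"res",(B@R.T+o-C)*1e3)
w=lambda b:R@np.array(b)+o
print("hinge",w([-.15,.17]),"slot",w([-.1,-.035]),"pivot shut",w([-.15,-.05]))
for n,p,z in[("peg",(391,425),.152),("knob",(113,329),.184),("piv",(415,501),.15),("h170",(173,364),.148),("h130",(231,396),.148),("h90",(288,428),.148)]:
    q=ray("top",f(*p),z);print(n,q,"box frame",R.T@(q[:2]-o))
for n,p,z in[("peg",(192,222),.152),("knob",(699,58),.184),("piv",(88,157),.15),("h130",(464,150),.148)]:
    q=ray("scene",g(*p),z);print("S",n,q,"box frame",R.T@(q[:2]-o))
```

```text
corners [[ 0.6943  0.1782]
 [ 0.6975 -0.182 ]
 [ 0.416  -0.1836]
 [ 0.4141  0.1745]]
box [ 0.5555 -0.0033] 0.45414391456158354 res [[-0.2482 -0.307 ]
 [-0.5985 -0.0871]
 [ 0.9061 -0.7118]
 [-0.0595  1.1059]]
hinge [0.4042 0.1656] slot [ 0.4558 -0.039 ] pivot shut [ 0.4059 -0.0544]
peg [ 0.4522 -0.0388  0.152 ] box frame [-0.1036 -0.0347]
knob [0.5066 0.128  0.184 ] box frame [-0.0478  0.1316]
piv [ 0.4064 -0.0537  0.15  ] box frame [-0.1495 -0.0492]
h170 [0.4883 0.0945 0.148 ] box frame [-0.0664  0.0983]
h130 [0.4691 0.0588 0.148 ] box frame [-0.0859  0.0627]
h90 [0.4499 0.0238 0.148 ] box frame [-0.1054  0.0279]
S peg [ 0.458  -0.0422  0.152 ] box frame [-0.0978 -0.0382]
S knob [0.5086 0.1285 0.184 ] box frame [-0.0459  0.1321]
S piv [ 0.4063 -0.0544  0.15  ] box frame [-0.1496 -0.05  ]
S h130 [0.4703 0.0586 0.148 ] box frame [-0.0847  0.0625]
```

```bash
cat >> h.py <<'E'
A=np.radians(.454); RB=np.array([[np.cos(A),-np.sin(A)],[np.sin(A),np.cos(A)]]); OB=np.array([.5555,-.0033])
Z0=.143; H=.010
def pivot(th): return RB@np.array([-.15-.22*np.sin(th),.17-.22*np.cos(th)])+OB
def tool(th,psi,phi,r=.21):
    """TCP pose holding the knob; door th, bar heading psi (world), lift phi, rad"""
    v=np.array([r*np.cos(phi)-H*np.sin(phi),0,r*np.sin(phi)+H*np.cos(phi)])
    p=pivot(th)
    return [p[0]+v[0]*np.cos(psi),p[1]+v[0]*np.sin(psi),Z0+v[2]],[180,-np.degrees(phi),np.degrees(psi)]
def pegsol(peg):
    from scipy.optimize import brentq
    th=brentq(lambda t:np.linalg.norm(peg-pivot(t))-.13,.1,.7); d=peg-pivot(th)
    return th,np.arctan2(d[1],d[0])
def say(*a):
    o=arm.get_obs();print(*a,"t%.2f"%o["clock"],"F",o["ft_force"].round(2),"T",o["ft_torque"].round(2),"p",o["ee_pos"].round(4),"op %.4f"%o["opening"]);return o
E
python3 - <<'E'
from h import *
PEG=np.array([.4524,-.0389]);print(pegsol(PEG))
k=np.array([.5074,.1282])-pivot(0);psi=np.arctan2(k[1],k[0]);print(psi,np.linalg.norm(k))
p,r=tool(0,psi,0,.2095)
arm.move_pose([p[0],p[1],.225],r);say()
arm.move_l(p,r,speed=.1);o=say()
arm.clamp(30);say()
shot("scene","s1",215,130,160,100,5)
E
```

```text
(0.38868293662658715, np.float64(-0.0012453334076386138))
1.0636713252604018 0.2089894822024709
t2.81 F [-0.37  0.89  0.13] T [0.02 0.01 0.01] p [0.5079 0.1279 0.225 ] op 0.0852
t3.67 F [-0.09 -0.38 -0.16] T [-0.   -0.04  0.02] p [0.5081 0.1287 0.1537] op 0.0857
t4.30 F [-0.38 -0.2  -0.78] T [ 0.04 -0.05  0.02] p [0.5077 0.1287 0.1531] op 0.0171
```

View pics/s1.png

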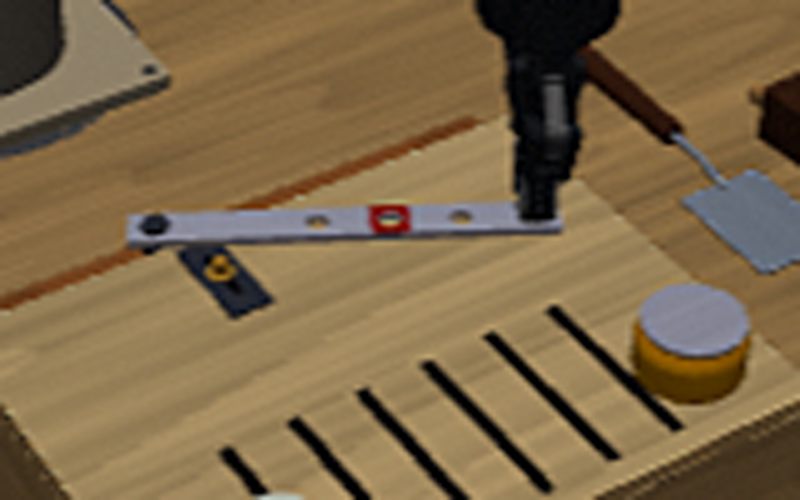

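The knob is held between the jaws (opening 17 mm) and the bar is undisturbed. Next I lift, then open the door while swinging.

Run:
```python
from h import *
thf,psf=pegsol(np.array([.4524,-.0389]));ps0=1.0637;r=.2095
p,o=tool(0,ps0,.17,r);arm.move_l(p,o,speed=.08);say("lift")
for s in np.linspace(.125,1,8):
    th=thf*min(1,s*1.4); ps=ps0+(psf-ps0)*s
    p,o=tool(th,ps,.17,r);arm.move_l(p,o,speed=.12);say("%.2f"%s)
shot("scene","s2",215,130,160,100,5);cv2.imwrite("pics/t2_full.png",arm.read_camera("top")[:,:,::-1])
```

```text
lift t4.94 F [1.32 1.49 0.03] T [ 0.17 -0.09  0.02] p [0.5055 0.1245 0.1883] op 0.0168
0.12 t5.22 F [1.61 2.9  0.03] T [ 0.32 -0.23  0.  ] p [0.5132 0.1108 0.1878] op 0.0170
0.25 t5.52 F [2.96 2.87 0.44] T [ 0.35 -0.23  0.02] p [0.5189 0.0946 0.1881] op 0.0169
0.38 t5.82 F [2.42 1.88 0.17] T [ 0.35 -0.35  0.01] p [0.5223 0.0767 0.1883] op 0.0172
0.50 t6.12 F [2.42 2.54 1.1 ] T [ 0.31 -0.32 -0.05] p [0.5232 0.0576 0.1883] op 0.0174
0.62 t6.44 F [2.64 1.48 0.66] T [ 0.2  -0.39 -0.03] p [0.5212 0.0376 0.1884] op 0.0169
0.75 t6.78 F [3.55 0.34 0.42] T [ 0.15 -0.38 -0.06] p [0.5201 0.0156 0.1883] op 0.0172
0.88 t7.15 F [4.23 0.6  0.8 ] T [ 0.08 -0.39 -0.02] p [ 0.5255 -0.0112  0.1883] op 0.0170
1.00 t7.53 F [3.24 0.25 0.17] T [-0.01 -0.34 -0.06] p [ 0.5271 -0.0383  0.1883] op 0.0171
```

View pics/s2.png

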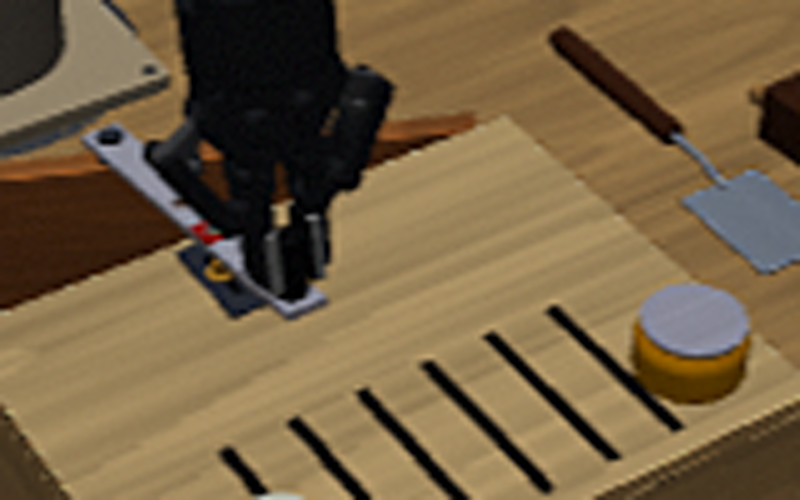

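Run:
```python
from h import *
thf,psf=pegsol(np.array([.4524,-.0389]));r=.2095
g=(215+112.5/5-.5,130+135.5/5-.5)
print("pivot seen",ray("scene",g,.15),"model",pivot(thf))
def F():
    f=[]
    for _ in range(4): arm.pause(.03);f.append(arm.get_obs()["ft_force"])
    return np.mean(f,0)
base=None
for phi in [.12,.095,.085,.08,.075,.07,.065,.06,.055,.05,.045,.04,.035,.03,.025,.02,.015,.01,.005,0]:
    p,o=tool(thf,psf,phi,r);arm.move_l(p,o,speed=.03);f=F()
    if phi==.095: base=f
    print(phi,f.round(2),(arm.get_obs()["ee_pos"]-p).round(4))
    if base is not None and np.linalg.norm(f-base)>4: print("contact");break
shot("scene","s3",215,130,100,80,7);say()
```

```text
pivot seen [ 0.32164694 -0.03716771  0.15      ] model [ 0.3224001  -0.03873811]
0.12 [ 2.63 -0.1  -0.57] [-0.      0.0001  0.0001]
0.095 [ 2.49 -0.05 -0.54] [-0.      0.      0.0001]
0.085 [2.59 0.15 0.32] [ 0. -0. -0.]
0.08 [ 2.1   0.77 -0.08] [-0. -0. -0.]
0.075 [ 2.71  0.12 -0.36] [-0.  0. -0.]
0.07 [ 2.82  0.02 -0.06] [-0. -0. -0.]
0.065 [ 2.62 -0.03 -0.54] [-0.  0. -0.]
0.06 [ 3.13  0.19 -0.67] [ 0. -0. -0.]
0.055 [2.97 0.26 0.32] [ 0. -0.  0.]
0.05 [ 2.76 -0.31 -0.06] [-0. -0. -0.]
0.045 [ 3.03  0.6  -0.37] [-0.  0. -0.]
0.04 [ 3.01 -0.45 -0.3 ] [-0.     -0.     -0.0001]
0.035 [ 2.91  0.05 -0.43] [-0.  0. -0.]
0.03 [ 2.83 -0.21 -0.55] [-0.      0.     -0.0001]
0.025 [ 2.65 -0.06 -0.48] [-0.  0. -0.]
0.02 [ 2.85  0.03 -0.97] [-0.  0. -0.]
0.015 [ 2.76 -0.52 -0.89] [-0. -0. -0.]
0.01 [ 2.67  0.39 -0.81] [ 0. -0. -0.]
0.005 [ 2.98  0.31 -0.08] [ 0. -0.  0.]
0 [ 2.64 -0.21  0.65] [0. 0. 0.]
t15.67 F [ 2.3  -0.04  0.24] T [ 0.04 -0.43 -0.05] p [ 0.532  -0.039   0.1531] op 0.0170
```

View pics/s3.png

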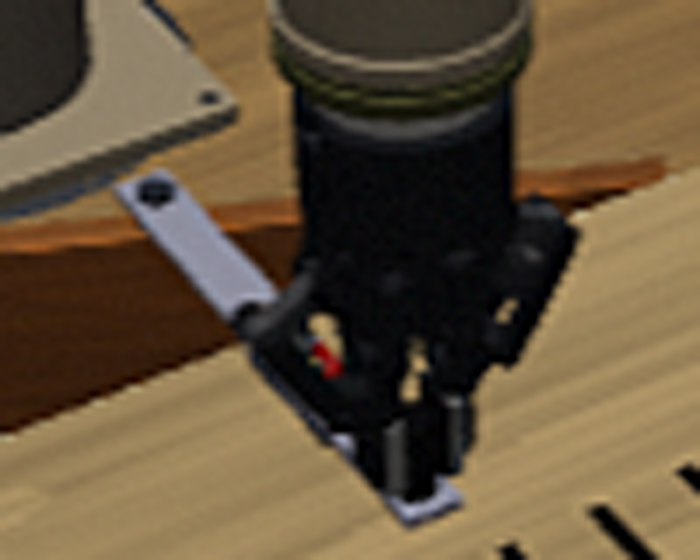

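Fully lowered without resistance, so the hole is probably around the peg. I'll ease the bar +x (door closing): if it is seated, the peg should take over the 2.8 N spring pull.

Run:
```python
from h import *
p0=arm.get_obs()["ee_pos"].copy()
thf,psf=pegsol(np.array([.4524,-.0389]));p0,o=tool(thf,psf,0,.2095);p0=np.array(p0)
for d in np.arange(.5,5.1,.5):
    arm.move_l(p0+[d*1e-3,0,0],o,speed=.02)
    f=[]
    for _ in range(5): arm.pause(.03);f.append(arm.get_obs()["ft_force"])
    f=np.mean(f,0);print(d,f.round(2))
    if f[0]<.6: print("peg takes load");break
say()
```

```text
0.5 [2.62 0.38 0.28]
1.0 [ 2.83 -0.11  0.84]
1.5 [2.81 0.3  0.73]
2.0 [ 2.71 -0.14  0.73]
2.5 [2.53 0.13 0.43]
3.0 [ 0.11 -0.03  0.77]
peg takes load
t18.17 F [-0.48 -0.99  0.98] T [-0.07  0.01  0.01] p [ 0.5346 -0.039   0.1528] op 0.0171
```

The peg takes the load, so the hole is seated. Now I'll release, rise straight up, move aside and check.

Run:
```python
from h import *
arm.release();p=say()["ee_pos"].copy()
arm.move_l([p[0],p[1],.26],speed=.1)
arm.move_pose([.35,-.4,.28],[180,0,0]);say()
t=arm.read_camera("top");s=arm.read_camera("scene")
a=cv2.resize(t[160:290,205:340],None,fx=3,fy=3,interpolation=cv2.INTER_CUBIC)
b=cv2.resize(s[140:218,215:300],None,fx=5,fy=5,interpolation=cv2.INTER_CUBIC)
cv2.imwrite("pics/t4.png",t[:,:,::-1])
c=np.zeros((390,a.shape[1]+b.shape[1]-35,3),np.uint8);c[:,:405]=a;c[:,405:]=b[:390,:c.shape[1]-405];cv2.imwrite("pics/c4.png",c[:,:,::-1])
m=(t[...,0]>110)&(t[...,1]<60)&(t[...,2]<60);m[:160]=0;m[290:]=0;m[:,:205]=0;m[:,340:]=0
v,u=np.nonzero(m);q=ray("top",((u.min()+u.max())/2,(v.min()+v.max())/2),.148);print("red",q,"plate frame",RB.T@(q[:2]-OB)-[-.1,-.035])
```

```text
t18.83 F [ 0.76 -0.37  1.05] T [ 0.01 -0.04  0.09] p [ 0.5349 -0.039   0.153 ] op 0.0855
t21.55 F [1.23 0.24 0.01] T [-0.   -0.07 -0.02] p [ 0.3507 -0.3993  0.2799] op 0.0852
red [ 0.45260072 -0.03802052  0.148     ] plate frame [-0.00317116  0.00109592]
```

View pics/c4.png

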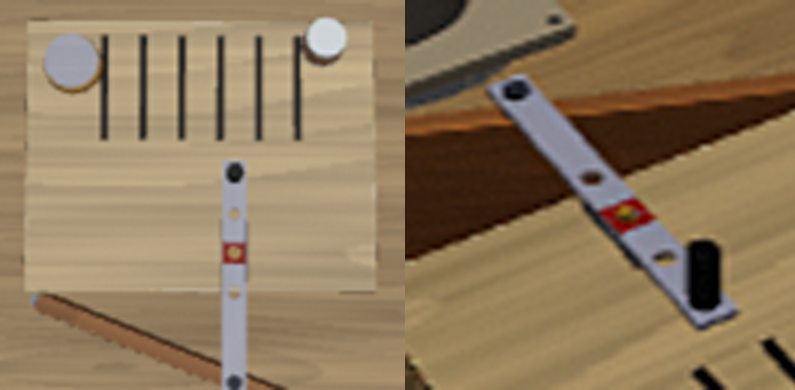

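The brass peg shows inside the red-marked hole (crop about (628,213)). The bar lies level, the door is held ajar, and the tin and jar haven't moved. Handing in.

Run:
```python
from station import arm
arm.pause(.3);arm.finish_job();print(arm.get_obs()["clock"])
```

```text
the job is handed in; nothing more can be done
the job is handed in; nothing more can be done
```

The stay now holds the drying-box door ajar, with the red middle hole down over the brass peg. The job was handed in at about 22 s on the robot clock, and `finish_job` gives no verdict.

I gripped the knob, lifted the bar to about 0.17 rad and swung it over the peg while opening the door to about 0.39 rad (from my path model, not measured directly). I then lowered it in roughly 1 mm steps. The bar went down without touching the peg's tip.

- **Seating by feel:** when I eased the bar 3 mm in the closing direction, the 2.7 N spring pull on the gripper dropped to 0.1 N. That means the peg was taking the load.
- **Seating by camera:** after I let go and moved clear, the hole measured −3 mm along the slot and +1 mm across it, within the 17 mm and 5 mm limits. The picture shows the peg in the red hole and the bar lying level.
- **Other things:** the tin and jar looked unmoved in that last picture. I did not measure the bench items again, but the arm stayed well above them.
- **Disagreement:** the two cameras' first peg positions differed by about 6 mm along the slot. I used the top view, and the seating agreed with it.

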